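Set up the grain measure under its filling funnel

TASK

Lift the steel measure by its bail up and off the hook prongs, stand it on the bare bench, fold the bail right down to either side and let go. Then take the measure by its body and set it down fully inside the seat ring of the filling stand. Finally squeeze in the red button on the blue tube and slide the tube with its funnel over the measure until the button pops out of the other hole; never tip the measure over, and leave the bowl, scoop and timer where they are.

Things in the scene. Friction and masses are not known exactly. Their poses are not given: they have to be found in the camera images.
- measure: Steel cup, 64 mm diameter (66 at the rim), 95 mm high, wall 3 mm, open top, about 0.25 kg; origin under its centre, z up through the mouth. Two ears (10 mm round, reaching 45 mm from the axis along its own +y and -y), 60 mm above the underside, carry the bail. Above 66 mm the wall is clear all round: grip the body there, across its diameter in any direction.
- measure_bail (a joint): Hinge of the wire bail about the measure's own y axis, through the ears. 0 = bail straight up; positive swings it towards the measure's +x, negative to -x. Folded = at the stops, about +2.0 or -2.0 rad; its bar is then 68 mm out and 29 mm above the measure's underside. Slight friction: it stays up near upright; pushed past about 40 degrees it drops to its stop.
- bail_grip (a point): Centre of the black roll (14 mm diameter, 34 mm long, along the measure's y) in the middle of the bail's top bar; 75 mm from the hinge, 135 mm above the measure's underside when the bail is up. Bare 5 mm wire on both sides of the roll rests on the prongs. Pinch the roll from above, between the prongs.
- hook_stand: Fixed hook stand; origin on the bench under its upright back plate (180 mm high). Two level prongs (7 mm thick, at y = +24 and -24 mm) reach 102 mm out to its own -x. Its 12 mm thick foot plate spans x = -110 to +20 mm and y = -50 to +50 mm. The bench in front of the plate (towards -x) is free for about 110 mm.
- hook_seat (a point): Middle of the bail bar's place on the prongs (give or take 4 mm along them), 172 mm above the bench, 78 mm out from the hook stand's origin. The prong ends turn up to 186 mm above the bench: lift the bail 17 mm or more, but under 28 mm (then the cup's rim meets the prongs), and draw it off towards the hook stand's -x.
- fill_stand: Fixed filling stand; origin on the bench under the centre of its seat ring; x to the rail behind, y along the rail. Foot plate 12 mm thick (x -62 to 143 mm, up to 58 mm either side of the seat; the bar under the rail spans y = -225 to 165 mm). The rail lies at x = 105 mm, 95 mm above the bench; end posts 114 mm high at y = -203 and +143 mm.
- seat (a point): Centre of the seat floor inside the steel seat ring, 12 mm above the bench. The ring is 10 mm high and coned to guide the foot in: about 82 mm inside at the top, 70 mm at the floor, 97 mm outside. The 64 mm measure stands down in it on the floor.
- funnel (a joint): Slide of the blue square tube (32 x 32 mm, 170 mm long) on the rail, with the funnel, along the fill stand's +y. 0 = parked, locked by the button; 0.120 m = over the seat, at the end stop, where the button pops out of the tube's other hole. About 2 N to slide, 8 N at first while its edge pushes the button under.
- spout (a point): Lower end of the funnel's spout, centre; 125 mm above the bench, 18 mm over a seated measure's rim (a standing bail would be in the way). The funnel above it is 78 mm across, up to 187 mm above the bench, 105 mm in front of the rail; parked, it is 120 mm to the -y side of the seat.
- button (a joint): Travel of the red domed spring button in the tube's hole: 0 = out, 4 mm proud of the tube's front wall; 0.004 m = flush, 0.006 m = under the 2 mm wall. 2.5 to 4.5 N. It is mounted on the rail and stays there: pressed flush, it lets the tube slide over it.
- hole_near (a point): Centre of the hole (15 mm) where the button stands at the start: on the tube's front wall, the fill stand's -x side, 95 mm above the bench, 16 mm in front of the tube's axis, 90 mm to the +y side of the spout. It travels with the tube. Pinch the tube here from above across its 32 mm, one finger on the button, the other on the back wall, and slide to +y.
- bowl: Steel bowl with rice grains, 121 mm across, 49 mm high; origin under its centre. Leave alone.
- grain_scoop: Aluminium hand scoop, 199 mm long, 56 mm wide, 48 mm high. Leave alone.
- timer: White bench timer, 60 x 60 x 18 mm. Leave alone.
There are look-alikes about, which are no part of the job. What is shaped like the measure but yellow is not meant.

How it is judged:
By the outcome, as a careful person would: the job done as asked, in the order asked, and still so for the second after the job is handed in, with the robot touching nothing.
It also fails if it takes over 61 s, if anything falls off the work surface, if the arm or the gripper's body presses on something with over 40 N, if the wrist force passes 120 N, or if a joint passes its speed limit or range.

ROBOT

A 6-joint arm with a two-finger parallel gripper is mounted at the origin on a cart in front of the work surface, level with it; the furniture and walls round the work are solid. World frame = base frame: x ahead of the robot, y to its left, z up, the work surface at z = 0. Lengths are in m, angles in rad, forces in N, time in s.
With the tool pointing down it reaches from about 0.3 to 0.825 m from the base axis. Payload 5.4 kg.
Tool frame: the origin (TCP) lies at the very end of the fingers, on their centre line; the grasp point (between the pads) lies 19 mm behind it; z points along the fingers, y is the line along which they close (so a half turn about z gives the same grasp; the last joint's range is limited). The gripper opens to 92 mm and grips with 3 to 60 N. Pads are 20 mm wide; open, the fingers measure 128 mm over their backs; the gripper's body (75 mm by 189 mm) begins 69 mm behind the grasp point.
Start: joints at [1.088, 0.158, 1.597, -0, 1.386, -0.21], TCP at [0.155, 0.554, 0.215] pointing down, gripper open.
Joint ranges: [-2.91, 2.91], [-0.94, 2.29], [0.18, 2.7], [-1.29, 4.43], [0.17, 2.64], [-3, 3]. Speed limits (rad/s): [2.57, 2.57, 3.14, 3.14, 3.14, 3.14].

INTERFACE

Orientations are given as a rotation vector (axis times angle).
In Python, from workcell import bot gives the robot as it stands. Calls block until the motion is done:
- bot.goto(position, orientation): joint-space move of the TCP to a pose.
- bot.line_to(position, rot=None, max_speed=0.15): straight line of the TCP; rot=None keeps the orientation; max_speed is the mean speed in m/s.
- bot.set_joints(angles): joint-space move.
- bot.set_gripper(opening, newtons=None): opening from 0.0 (shut) to 1.0 (fully open); newtons is the grip in N (None keeps the last); returns when the fingers have stopped.
- bot.hold(seconds).
- bot.inverse_kinematics(position, orientation): joint angles nearest the present ones, or None.
- bot.read_camera(name): name is "side" or "top"; returns a dict with "pixels" (420x560x3 uint8, blue, green, red), "fx", "fy", "cx", "cy" (pixels), "R" (3x3) and "t" (3): a world point X has camera coordinates R X + t. Camera axes: x right, y down, z forward; pixel columns grow to the right and rows downward; lengths in m; the calibration is good to about 2 mm. A picture is of the moment at which its call begins. There is no depth.
A pose or a line that the arm cannot do raises bot.MotionError and nothing moves.
- bot.job_done(): hands the job in; it is judged then, once.
Readings, each from a call of its own:
- bot.current_clock(): time.
- bot.current_joints(): joint angles.
- bot.current_joint_vel(): joint speeds.
- bot.current_effort(): joint torques, N m.
- bot.current_ee_pos(): TCP position.
- bot.current_tool_rot(): TCP orientation.
- bot.current_contact_force(): force on the tool from outside, world axes, zero at the start.
- bot.current_ft_torque(): the same for the moment, N m.
- bot.current_opening(): opening from 0.0 (shut) to 1.0 (fully open).
- bot.current_grip_force(): force on a finger pad.
Only numpy, scipy, OpenCV 4.12 (cv2) and the standard library are available. Lean on these libraries where they do the work, as an engineer would, in place of code of your own. Each camera call takes 0.05 s, during which the arm holds its last target. There are 200 camera calls.

## Working session

There is one attempt and no reset: what is moved stays moved. The work goes in short steps, each a Python script; the robot and the scene stay as the last script left them, time stands still between calls to the robot, and variables do not carry over. Pictures are saved under pics/ and viewed, at most 10 in all, crops included, and the job is handed in when it is done.

```bash
mkdir -p pics; ls; python3 - <<'E'
from workcell import bot
import cv2,pickle
d={}
for n in("side","top"):
    c=bot.read_camera(n);d[n]=c;cv2.imwrite(f"pics/{n}0.png",c["pixels"])
    print(n,c["fx"],c["fy"],c["cx"],c["cy"],c["R"],c["t"])
pickle.dump(d,open("cams0.pkl","wb"))
print(bot.current_clock(),bot.current_tool_rot())
E
```

```text
pics
side 441.2646688587874 441.2646688587874 279.35524977331926 208.27466976221007 [[-0.99282488 -0.11918695  0.00965508]
 [-0.06029331  0.42923974 -0.90117588]
 [ 0.10326406 -0.89529197 -0.43334607]] [0.57842103 0.15408429 1.28645696]
top 419.6235163120065 419.6235163120065 291.59480712066704 207.58623361261152 [[ 0.00612797 -0.99984231  0.01666762]
 [-0.99628829 -0.00753564 -0.08574884]
 [ 0.08586092 -0.01608029 -0.99617736]] [0.01374326 0.56989655 1.32057604]
0.1 [-4.27160670e-01 -3.11186159e+00  2.43075308e-03]
```

View pics/top0.png

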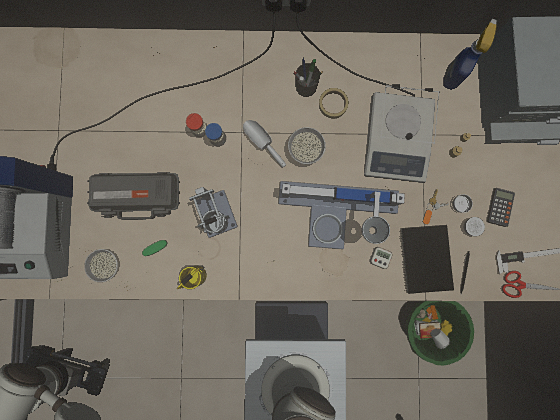

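View pics/side0.png

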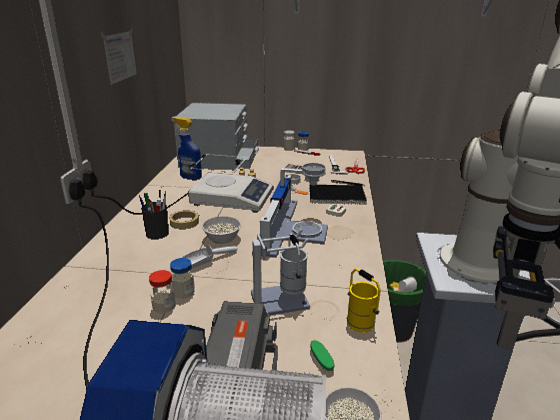

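Candidates for the measure: the steel one hanging on the hook stand (top ~(210,215), side ~(292,270)), and the yellow one standing (top (192,275), side (363,305)), which is excluded. I choose the steel one and check it in a close crop.

```bash
python3 - <<'E'
import pickle,cv2,numpy as np
d=pickle.load(open("cams0.pkl","rb"))
def crop(n,u,v,w,h,s):
    return cv2.resize(d[n]["pixels"][v:v+h,u:u+w],None,fx=s,fy=s,interpolation=cv2.INTER_CUBIC)
a=np.hstack([crop("top",180,180,66,60,6),crop("side",240,225,80,100,3.6)[:360,:280] if 0 else cv2.resize(crop("side",240,225,80,90,4),(320,360))])
cv2.imwrite("pics/hook.png",a)
cv2.imwrite("pics/fill.png",np.vstack([crop("top",272,172,140,80,5)[:, :700],cv2.resize(crop("side",250,165,100,100,2),(200,200)).repeat(1,axis=0)[:, :200] if 0 else np.zeros((1,700,3),np.uint8)]))
E
```

```text
(no output)
```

View pics/hook.png

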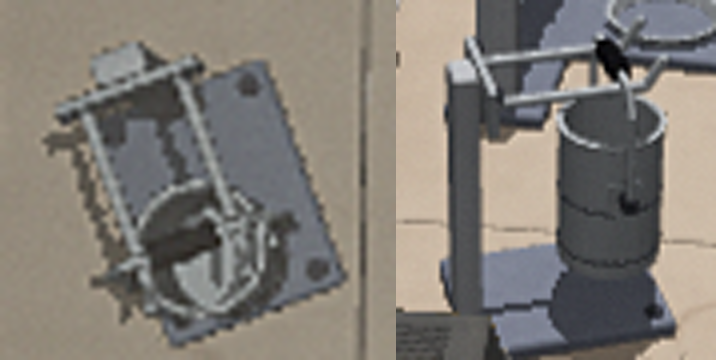

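View pics/fill.png

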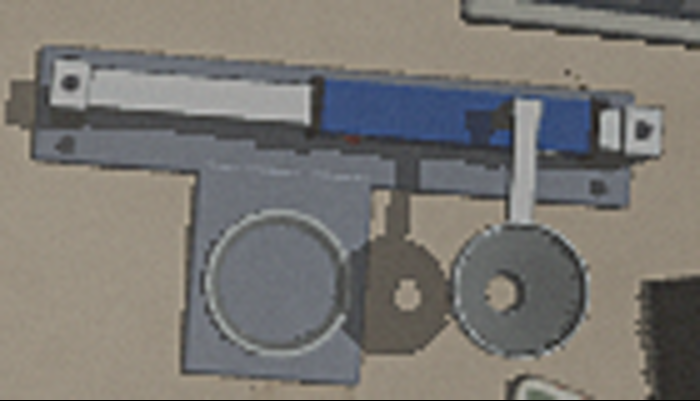

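The crop shows the steel measure hanging from the prongs with its black roll at top (210.5,220.5) / side (294,239.5). On the fill stand the ring is at top (327.6,228.4), the posts at (286,188.6) and (400.6,198.4), the red button at (342.4,199.6), and the funnel is parked to the right.

```bash
cat > geo.py <<'E'
import numpy as np
def ray(c,u,v):
    R=np.array(c["R"]);d=R.T@np.array([(u-c["cx"])/c["fx"],(v-c["cy"])/c["fy"],1]);return -R.T@np.array(c["t"]),d/np.linalg.norm(d)
def atz(c,u,v,z):
    o,d=ray(c,u,v);return o+d*(z-o[2])/d[2]
def tri(a,p,b,q):
    o1,d1=ray(a,*p);o2,d2=ray(b,*q)
    s=np.linalg.lstsq(np.c_[d1,-d2],o2-o1,rcond=None)[0];A=o1+s[0]*d1;B=o2+s[1]*d2
    return (A+B)/2,np.linalg.norm(A-B)
def proj(c,X):
    p=np.array(c["R"])@np.asarray(X)+c["t"];return np.array([c["fx"]*p[0]/p[2]+c["cx"],c["fy"]*p[1]/p[2]+c["cy"]])
E
python3 - <<'E'
import pickle,numpy as np
from geo import *
np.set_printoptions(precision=4,suppress=True)
d=pickle.load(open("cams0.pkl","rb"));T,S=d["top"],d["side"]
H=lambda x,y:(180+x/6-.4,180+y/6-.4)
F=lambda x,y:(272+x/5-.4,172+y/5-.4)
print("roll",tri(T,H(183,243),S,(240+217/4-.4,225+58/4-.4)),atz(T,*H(183,243),.172))
for nm,a,b,z in(("prongL",(90,115),(135,250),.172),("prongR",(185,80),(228,210),.172),("footR",(262,62),(343,280),.012),("roll axis",(150,252),(217,235),.172),("footfront",(343,280),(175,342),.012)):
    A=atz(T,*H(*a),z);B=atz(T,*H(*b),z);v=B-A;print(nm,A,B,np.linalg.norm(v),np.degrees(np.arctan2(v[1],v[0])))
L=atz(T,*F(70,83),.114);R=atz(T,*F(643,132),.114);y=L-R;print("posts",L,R,np.linalg.norm(y),np.degrees(np.arctan2(y[1],y[0])))
yh=y/np.linalg.norm(y);xh=np.array([yh[1],-yh[0],0])
o=(L-.143*yh+R+.203*yh)/2-.105*xh
print("origin from posts",o,"ring",atz(T,*F(278,282),.022))
bt=atz(T,*F(352,138),.095);print("button",bt,"in stand", (bt-o)@xh,(bt-o)@yh)
f=atz(T,*F(520,290),.187);print("funnel",f,(f-o)@xh,(f-o)@yh)
E
```

```text
roll (array([0.5197, 0.2504, 0.1748]), np.float64(0.0002769860421339017)) [0.5197 0.2509 0.172 ]
prongL [0.5802 0.2963 0.172 ] [0.5162 0.2734 0.172 ] 0.06789010883278933 -160.34656332572354
prongR [0.5972 0.2517 0.172 ] [0.5355 0.23   0.172 ] 0.06545869022410543 -160.6493235159919
footR [0.6265 0.239  0.012 ] [0.5092 0.1934 0.012 ] 0.12587916221800532 -158.73514956055288
roll axis [0.5153 0.2664 0.172 ] [0.5236 0.235  0.172 ] 0.0324508237193478 -75.2457626895429
footfront [0.5092 0.1934 0.012 ] [0.4755 0.2824 0.012 ] 0.0951586599962968 110.75514275342456
posts [0.6203 0.0374 0.114 ] [ 0.5935 -0.3076  0.114 ] 0.34612005497955706 85.55187107933723
origin from posts [ 0.5046 -0.097   0.114 ] ring [ 0.5053 -0.0968  0.022 ]
button [ 0.5905 -0.1347  0.095 ] in stand 0.08861690729766325 -0.03086728068027576
funnel [ 0.4954 -0.2164  0.187 ] 0.00013993164007707867 -0.11973673584346226
```

```bash
cat > hlp.py <<'E'
from workcell import bot
import numpy as np, cv2
from scipy.spatial.transform import Rotation as Ro
def down(deg):
    a=np.radians(deg);y=np.array([np.cos(a),np.sin(a),0]);z=np.array([0,0,-1.]);return Ro.from_matrix(np.c_[np.cross(y,z),y,z]).as_rotvec()
def st():
    print("t%.1f"%bot.current_clock(),"p",np.round(bot.current_ee_pos(),4),"op %.3f"%bot.current_opening(),"grip %.1f"%bot.current_grip_force(),"F",np.round(bot.current_contact_force(),2))
HK=20.2; FA=-4.45
FO=np.array([.505,-.097,0]); fx=np.array([np.cos(np.radians(FA)),np.sin(np.radians(FA)),0]); fy=np.array([-fx[1],fx[0],0])
hx=np.array([np.cos(np.radians(HK)),np.sin(np.radians(HK)),0])
E
python3 - <<'E'
from hlp import *
r=np.array([.5197,.2507,0]); Z=np.array([0,0,1])
bot.set_gripper(.5)
bot.goto(r+.26*Z,down(HK));st()
bot.line_to(r+.154*Z)
bot.set_gripper(0,20);st()
bot.line_to(r+.176*Z,max_speed=.08);st()
p=r-.13*hx+.176*Z
bot.line_to(p,max_speed=.12);st()
import cv2
T=bot.read_camera("top")["pixels"];S=bot.read_camera("side")["pixels"]
cv2.imwrite("pics/lift.png",np.hstack([cv2.resize(T[170:310,150:270],(360,420)),cv2.resize(S[200:340,240:400],(440,385)).repeat(1,0) if 0 else cv2.resize(S[200:340,250:390],(420,420))]))
E
```

```text
t2.6 p [0.5191 0.2516 0.2599] op 0.502 grip 0.0 F [-0.42 -0.2   0.32]
t4.1 p [0.5198 0.2507 0.1543] op 0.142 grip 20.0 F [-0.01  0.07  0.91]
t4.5 p [0.5201 0.2508 0.1767] op 0.144 grip 20.0 F [ 0.1  -1.02 -2.42]
t5.8 p [0.3981 0.2059 0.1761] op 0.144 grip 20.0 F [ 0.78  0.18 -3.28]
```

View pics/lift.png

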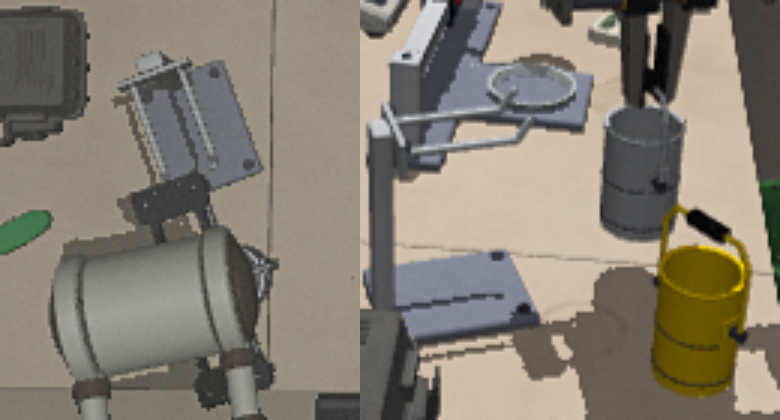

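The measure hangs free from the gripper, clear of the prongs. The yellow one is undisturbed.

```bash
python3 - <<'E'
from hlp import *
P=np.array([.43,.08,0]);Z=np.array([0,0,1])
bot.line_to(P+.176*Z,rot=down(FA),max_speed=.2);st()
bot.hold(.4)
bot.line_to(P+.124*Z,max_speed=.1);bot.hold(.3);st();f0=bot.current_contact_force()[2]
z=.124
while z>.110:
    z-=.0015;bot.line_to(P+z*Z,max_speed=.03)
    if bot.current_contact_force()[2]-f0>1.5: break
st()
bot.set_gripper(.35);bot.hold(.3);st()
bot.line_to(P+.165*Z,max_speed=.12)
bot.set_gripper(0,20)
bot.line_to(P+.045*fx+.165*Z)
T=bot.read_camera("top")["pixels"];S=bot.read_camera("side")["pixels"]
cv2.imwrite("pics/stand.png",np.hstack([cv2.resize(T[170:310,200:340],(400,400)),cv2.resize(S[170:310,230:370],(400,400))]))
st()
E
```

```text
t6.7 p [0.4298 0.0805 0.1759] op 0.146 grip 20.0 F [ 0.24  0.13 -1.25]
t8.0 p [0.4304 0.08   0.1245] op 0.149 grip 20.0 F [-0.4  -0.19 -2.59]
t9.3 p [0.4309 0.08   0.1175] op 0.142 grip 20.0 F [0.13 0.52 4.75]
t10.0 p [0.43   0.08   0.1165] op 0.352 grip 0.0 F [ 0.52 -1.25 -0.02]
t11.8 p [0.4739 0.0767 0.1647] op 0.006 grip 0.0 F [-1.2  -0.22  0.1 ]
```

View pics/stand.png

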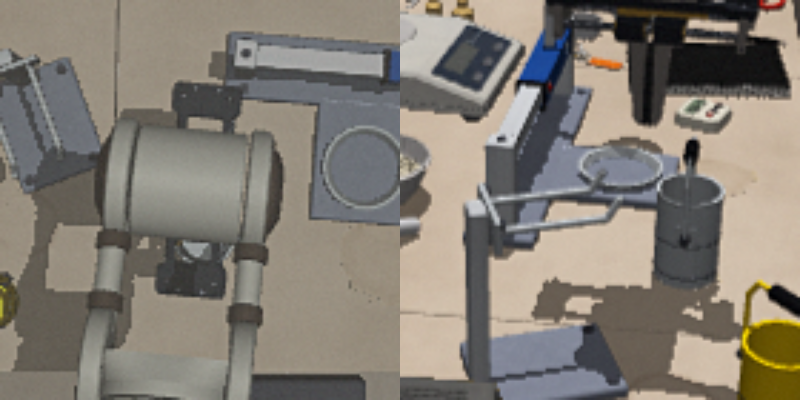

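Measure stands upright on the bare bench with the bail up (roll at crop (690,155)). Now I push the bail over toward −x.

```bash
python3 - <<'E'
from hlp import *
P=np.array([.43,.08,0]);Z=np.array([0,0,1])
bot.line_to(P+.045*fx+.107*Z,max_speed=.15)
bot.line_to(P+.02*fx+.107*Z,max_speed=.08);st()
bot.line_to(P-.048*fx+.105*Z,max_speed=.07);st()
bot.hold(.5)
bot.line_to(P-.048*fx+.17*Z,max_speed=.2)
bot.goto(P+.14*fx+.0*fy+.22*Z,down(FA))
c=bot.read_camera("top");d=bot.read_camera("side");T,S=c["pixels"],d["pixels"]
import pickle;pickle.dump((c,d),open("cams1.pkl","wb"))
cv2.imwrite("pics/fold.png",np.hstack([cv2.resize(T[200:300,220:320],(400,400)),cv2.resize(S[200:300,270:370],(400,400))]))
st()
E
```

```text
t12.7 p [0.4506 0.0784 0.1078] op 0.006 grip 0.0 F [ 0.04 -0.76 -0.5 ]
t13.9 p [0.3825 0.0837 0.1052] op 0.005 grip 0.0 F [-0.69 -0.03  0.62]
t15.7 p [0.5679 0.0694 0.2191] op 0.006 grip 0.0 F [-0.   -0.41  0.01]
```

View pics/fold.png

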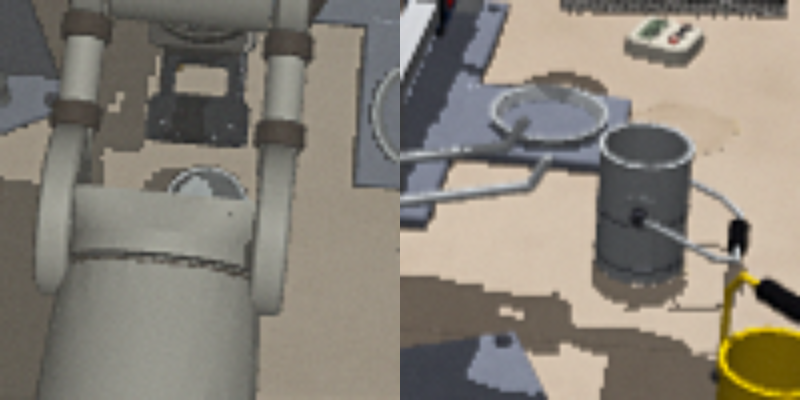

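The bail is folded to −x (roll at side (354.5,258.7)) and the rim centre is at side (331.5,236.5). I check the numbers, then take the body.

```bash
python3 - <<'E'
from hlp import *
import pickle;from geo import *
c,d=pickle.load(open("cams1.pkl","rb"))
m=atz(d,331.1,236.1,.095);b=atz(d,354.1,258.3,.029);print("rim",m,"roll",b)
print("expected roll px",proj(d,[m[0]-.068*fx[0],m[1]-.068*fx[1],.029]))
E
```

```text
rim [0.430054   0.07985003 0.095     ] roll [0.36178822 0.08010948 0.029     ]
expected roll px [353.98825602 259.2391348 ]
```

```bash
python3 - <<'E'
from hlp import *
P=np.array([.43,.08,0]);Z=np.array([0,0,1])
bot.set_gripper(1.0)
bot.goto(P+.18*Z,down(FA))
bot.line_to(P+.069*Z,max_speed=.12);st()
bot.set_gripper(0,25);st()
bot.line_to(P+.119*Z,max_speed=.1);st()
bot.line_to(FO+.119*Z,max_speed=.12);bot.hold(.3);st()
bot.line_to(FO+.088*Z,max_speed=.08)
z=.088;f0=bot.current_contact_force()[2]
while z>.078:
    z-=.0015;bot.line_to(FO+z*Z,max_speed=.03)
    if bot.current_contact_force()[2]-f0>2: break
st()
bot.set_gripper(1.0);bot.hold(.2)
bot.line_to(FO+.18*Z,max_speed=.2)
G=FO+.105*fx-.03*fy
bot.goto(G+.2*Z,down(FA));st()
c=bot.read_camera("top");d=bot.read_camera("side");T,S=c["pixels"],d["pixels"]
cv2.imwrite("pics/seat.png",np.hstack([cv2.resize(T[170:270,290:390],(400,400)),cv2.resize(S[170:270,250:350],(400,400))]))
import pickle;pickle.dump((c,d),open("cams2.pkl","wb"))
E
```

```text
t18.8 p [0.4308 0.0799 0.0697] op 1.003 grip 0.0 F [-0.6  -0.2   0.16]
t19.4 p [0.4301 0.08   0.0692] op 0.679 grip 25.0 F [-0.28  0.16  1.74]
t20.0 p [0.4294 0.0801 0.1183] op 0.676 grip 25.0 F [-0.73 -0.72 -2.38]
t22.1 p [ 0.505  -0.0968  0.1191] op 0.676 grip 25.0 F [ 0.71  0.14 -2.36]
t23.9 p [ 0.5052 -0.0972  0.0812] op 0.675 grip 25.0 F [-2.77 -0.02  4.19]
t25.8 p [ 0.6063 -0.1347  0.1974] op 1.000 grip 0.0 F [-0.58  0.08 -0.43]
```

View pics/seat.png

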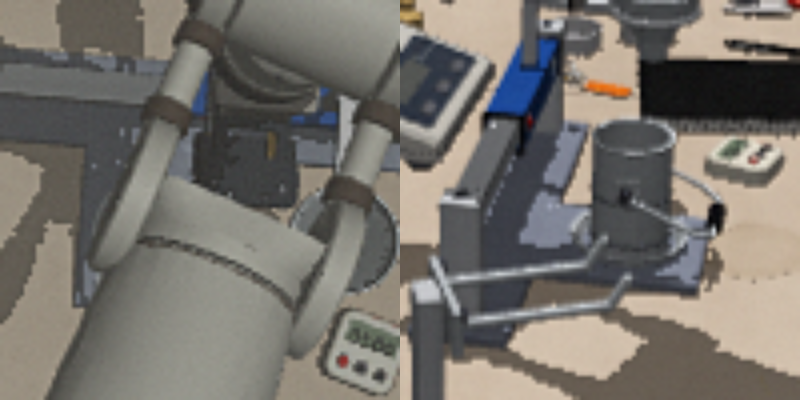

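The measure sits level inside the seat ring with the bail folded to the front; the button is visible at side crop (530,120). I go for the pinch and slide.

```bash
python3 - <<'E'
from hlp import *
import pickle;from geo import *
c,d=pickle.load(open("cams2.pkl","rb"))
m=atz(d,308.1,204.1,.107);print("rim in stand",(m-FO)@fx,(m-FO)@fy)
Z=np.array([0,0,1]);G=FO+.105*fx-.03*fy
bot.set_gripper(.65)
bot.line_to(G+.14*Z,max_speed=.15)
bot.line_to(G+.077*Z,max_speed=.08);st()
bot.set_gripper(0,35);bot.hold(.2);st()
for s,v in((.01,.03),(.03,.05),(.117,.06),(.121,.02)):
    bot.line_to(G+s*fy+.077*Z,max_speed=v);st()
bot.hold(.3);st()
E
```

```text
rim in stand -0.000642049909526168 0.0031813083826418786
t28.0 p [ 0.6078 -0.1353  0.0776] op 0.651 grip 0.0 F [-0.15 -0.17  0.52]
t28.8 p [ 0.608  -0.1352  0.0773] op 0.349 grip 35.0 F [ 5.77  0.17 -0.92]
t29.3 p [ 0.6087 -0.1253  0.0772] op 0.344 grip 35.0 F [ 5.5  -0.15 -1.74]
t29.8 p [ 0.6102 -0.1051  0.0772] op 0.345 grip 35.0 F [ 5.29 -0.53 -0.29]
t31.4 p [ 0.6167 -0.017   0.0773] op 0.344 grip 35.0 F [4.69 5.64 1.23]
t31.8 p [ 0.6169 -0.0149  0.0772] op 0.348 grip 35.0 F [ 2.07 -2.59  1.96]
t32.1 p [ 0.6169 -0.015   0.0772] op 0.344 grip 35.0 F [ 1.3 -3.9  1.4]
```

```bash
python3 - <<'E'
from hlp import *
Z=np.array([0,0,1]);G=FO+.105*fx-.03*fy
bot.line_to(G+.1225*fy+.077*Z,max_speed=.01);bot.hold(.2);st()
bot.set_gripper(.65);bot.hold(.2);st()
bot.line_to(G+.121*fy+.22*Z,max_speed=.15)
bot.goto([.35,.30,.30],down(60));st()
c=bot.read_camera("top");d=bot.read_camera("side");T,S=c["pixels"],d["pixels"]
cv2.imwrite("pics/end.png",np.hstack([cv2.resize(T[160:260,270:420],(450,300),interpolation=cv2.INTER_CUBIC),cv2.resize(S[160:260,240:340],(300,300),interpolation=cv2.INTER_CUBIC)]))
import pickle;pickle.dump((c,d),open("cams3.pkl","wb"))
E
```

```text
t32.6 p [ 0.6169 -0.0149  0.0772] op 0.346 grip 35.0 F [ 0.87 -9.98  2.77]
t33.3 p [ 0.6168 -0.0129  0.077 ] op 0.650 grip 0.0 F [-0.37 -0.2   0.87]
t36.0 p [0.3506 0.2995 0.2997] op 0.650 grip 0.0 F [ 0.45 -0.59 -0.34]
```

View pics/end.png

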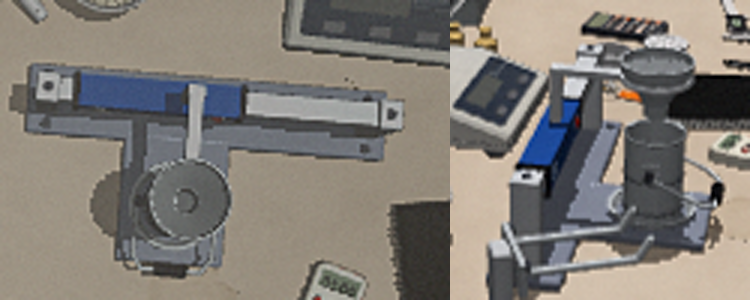

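The funnel is over the seated measure and the tube is against its end stop (TCP fixed while force rose to 10 N). I check the button numerically for red pixels.

```bash
python3 - <<'E'
from hlp import *
import pickle;from geo import *
c,d=pickle.load(open("cams3.pkl","rb"));d0=pickle.load(open("cams0.pkl","rb"))
f=atz(c,270+182/3,160+201/3,.187);print("funnel",(f-FO)@fx,(f-FO)@fy)
B=FO+.087*fx-.03*fy+np.array([0,0,.095])
for n,k,k0 in(("top",c,d0["top"]),("side",d,d0["side"])):
    u,v=np.round(proj(k,B)).astype(int)
    for q in(k0,k):
        p=q["pixels"][v-6:v+7,u-8:u+9].astype(int);r=p[...,2]-p[...,:2].max(2)
        i=np.argwhere(r>25);print(n,(u,v),len(i),(i[:,::-1]+[u-8,v-6]).tolist(),[p[tuple(j)].tolist() for j in i])
E
```

```text
funnel -0.0036827513727820493 0.006893883751677994
top (np.int64(342), np.int64(200)) 2 [[341, 199], [342, 199]] [[54, 59, 90], [50, 51, 77]]
top (np.int64(342), np.int64(200)) 2 [[341, 199], [342, 199]] [[49, 54, 84], [56, 57, 85]]
side (np.int64(282), np.int64(201)) 3 [[282, 199], [282, 200], [282, 201]] [[39, 41, 100], [13, 14, 98], [13, 8, 49]]
side (np.int64(282), np.int64(201)) 3 [[282, 199], [282, 200], [282, 201]] [[25, 29, 90], [1, 9, 100], [10, 8, 76]]
```

```bash
python3 -c "
from workcell import bot
print(bot.job_done(),bot.current_clock())"
```

```text
the job is handed in; nothing more can be done
the job is handed in; nothing more can be done
```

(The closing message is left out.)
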